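# Clear the gap jig and feel its gap with a taper blade

### The job

Take the rejected forging off the top of the gap jig and drop it into the red scrap crate. Then pull the orange-handled taper feeler blade up out of its wooden stand and slide it, blade down, into the gap between the jig's two plates until it drags snugly on both and has pushed the sprung plate back about two millimetres, without forcing it further. Finish still gripping the handle and holding the blade at that depth; leave the other things on the bench alone.

Things in the scene. Friction and masses are not known exactly. Their poses are not given: they have to be found in the camera images.
- jig: Gap jig, fixed: dark steel base 190 x 90 x 15 mm (x -90 to +100), origin on the bench. On it stand two upright plates, each 20 mm thick (x), 60 wide (y), tops 115 mm above the bench: bare steel sprung plate on the +x side (gap face at x = 0 at rest), blue set plate on the -x side. The gap between them opens upward and runs along y. A green spring post, 75 mm high, stands at x 63 to 77 mm.
- mouth (a point): Middle of the jig's mouth, level with the plate tops (115 mm above the bench), within 0.4 mm of the gap's middle plane; axes as the jig. The mouth is about 24 mm wide (x) at the top and narrows by 45 degree lead-ins over 10 mm to the parallel gap, which begins 105 mm above the bench and at rest is 3.0 to 4.6 mm wide, different every time.
- set_plate: The blue set plate, which does not give. Its origin lies on the bench surface under its gap face (centre of its width); it stands towards its -x; axes as the jig.
- sprung_plate (a joint): How far the bare-steel sprung plate has been pushed back, away from the set plate, along the jig's +x (m): 0 at rest, stop at 0.006. Spring rate 3 N per mm, preload 1.2 N. Pushed back 2 mm by the blade, the drag felt along the blade while sliding in is about 6 N.
- gauge: The feeler blade with its handle, 140 g. Origin at the middle of the blade's tip, z runs from the tip up to the handle, x is the blade's thickness, y its width. It starts upright, hanging through the slot of the stand with the handle's underside resting on the stand's top. Either face may go to either plate.
- gauge_handle (a point): Centre of the orange handle, 120 mm above the tip. The handle is 16 mm (x) by 44 mm (y) by 50 mm (z). Axes as the gauge.
- gauge_tip (a point): Middle of the steel blade's tip. The blade is 22 mm wide (y), 95 mm long from tip to handle, and tapers evenly on both faces in thickness (x) from 2 mm at the tip to 9 mm at the handle: 0.74 mm per 10 mm. It meets both plates when the tip is 14 to 35 mm below the beginning of the parallel gap.
- stand: Wooden gauge stand, fixed, 80 x 80 mm, top 110 mm above the bench, with a slot 12 (x) x 28 (y) mm through its top board (15 mm thick). Origin on the bench under its middle. It may be left or right of the jig.
- reject: The rejected forging: square rust-coloured bar 70 mm long (x), 20 x 20 mm in section, with a 23 mm tapered point at its +x end; 0.15 to 0.31 kg. Origin at the centre of the bar's underside. It starts lying across the tops of the two plates, covering the mouth.
- reject_centre (a point): Centre of the forging's square bar, 10 mm above its underside; x along the bar.
- crate: Red open scrap crate, fixed, 180 x 180 x 80 mm outside, walls and floor 5 mm. Origin on the bench under its middle. It may be left or right of the jig.
- hammer: Bystander: hammer lying on the bench. Leave alone.
- brush: Bystander: brush lying on the bench. Leave alone.
- flux_can: Bystander: can 70 mm across, 100 mm high, standing beyond the jig. Leave alone.
- punch: Bystander: round steel punch, 16 mm thick, 110 mm long, lying near the robot. Leave alone.
- good_bar: Bystander: dark square steel bar 100 x 20 x 20 mm, lying near the robot. Leave alone.
- collar: Bystander: steel ring 56 mm across, 22 mm high, lying beyond the jig. Leave alone.
Not all that is in view belongs to the job. What is meant by the reject is not purple or turquoise, and is the smaller of those in its own colour.

How it is judged:
By the outcome, as a careful person would: the job done as asked, in the order asked, and still so for the second after the job is handed in, while the arm keeps its last pose, push and grip.
It also fails if it takes over 72 s, if anything falls off the work surface, if the arm or the gripper's body presses on something with over 40 N, if the wrist force passes 120 N, or if a joint passes its speed limit or range.

### The arm

A 6-joint arm with a two-finger parallel gripper is mounted at the origin on the work surface. World frame = base frame: x ahead of the robot, y to its left, z up, the work surface at z = 0. Lengths are in m, angles in degrees, forces in N, time in s.
With the tool pointing down it reaches from about 0.4 to 0.825 m from the base axis. Payload 7 kg.
Tool frame: the origin (TCP) lies between the finger pads; the fingertips stand 22 mm ahead of it and the grasp point (between the pads) lies 3 mm ahead of it; z points along the fingers, y is the direction in which the jaws open and shut (so a half turn about z gives the same grasp; the last joint's range is limited). The gripper opens to 88 mm and grips with 3 to 60 N. Pads are 19 mm wide; open, the fingers measure 130 mm over their backs; the gripper's body (78 mm by 193 mm) begins 47 mm behind the grasp point.
Start: joints at [86.35, 20.546, 0.682, 0, -70.136, -16.507], TCP at [0.233, 0.634, 0.249] pointing down, gripper open.
Joint ranges: [-176.03, 176.03], [-82.01, 121.73], [-58.28, 71.71], [-173.87, 95.51], [-174.79, -0.11], [-173.66, 173.66]. Speed limits (degrees/s): [136.94, 136.94, 172.46, 180, 180, 180].

### API

Orientations are given as [roll, pitch, yaw] about the fixed x, y, z axes, in that order (R = Rz(yaw) Ry(pitch) Rx(roll)).
In Python, from plant import telemetry, cams, r gives the robot as it stands.
- The arm moves only by the tool carry_out, never from a script. Its argument "commands" is one flat list of numbers, 5 for each row, row after row: the shift along the world's x, y, z as a fraction of full scale, then the turn about the world's z as a fraction of full scale, then the gripper's target within -1 to 1 (shut at 1, half-way at 0, fully open at -1). In form: [x, y, z, turn, claw, x, y, z, turn, claw, ...]. A call has 1 to 8 rows; each row shifts and turns the commanded pose from where the row before left it; what a row does not reach is not made up. Full scale, the value 1, is 0.04 m for a shift and 4 degrees for a turn. A row lasts 1/10 s, in which the tool goes at most 50 mm and 8.59 degrees, less where a joint would pass 70% of its speed; a pose out of reach is approached as far as the arm can. A call with a number of a shift or a turn outside -1 to 1 is refused whole. A call with a gripper value outside its range is refused whole. The fingers move at their own pace and stop on an object; "grip_force" is the grip in N (left out, the last holds). Time passes only in rows, so rows that do not move let the fingers close. It gives the time, the measured TCP pose, the force and the opening at its end, in the units of the state.
- telemetry.get_state(): the state, without advancing time (a new reading comes with each control period).
- cams.capture(name): name is "scene" or "top" or "wrist"; returns a dict with "frame" (480x640x3 uint8, red, green, blue), "camera_matrix" (3x3 intrinsics, pixels), "camera_from_world" (4x4, takes a point from world to camera coordinates); the wrist camera has in their place "mount" (4x4, takes a point from camera to tool coordinates, whose origin is the TCP and whose axes are the flange's). Camera axes: x right, y down, z forward; pixel columns grow to the right and rows downward; lengths in m; the calibration is good to about 2 mm. A picture is of the moment at which its call begins: read the wrist's pose just before it. There is no depth.
- r.close_job(): hands the job in, once; it reports no verdict.
The state is a dict: "time_s": time; "joints": joint angles; "qd": joint speeds; "joint_torque": joint torques, N m; "tcp_pos": TCP position; "eef_rot": TCP orientation; "contact_force": force on the tool from outside, world axes, zero at the start; "moment": the same for the moment, N m; "gripper_width": finger opening in m.
Only numpy, scipy, OpenCV 4.12 (cv2) and the standard library are available. Lean on these libraries where they do the work, as an engineer would, in place of code of your own. Each camera call takes 0.05 s, during which the arm holds its last target. There are 200 camera calls.

## Working session

There is one attempt and no reset: what is moved stays moved. The work goes in short steps, Python scripts to look and compute and a tool call to move; the robot and the scene stay as the last step left them, time stands still between calls to the robot, and variables do not carry over. Pictures are saved under pics/ and viewed, about 8 in all and at most 12, crops included, and the job is handed in when it is done.

Besides the shell and the picture viewer there is one more tool, called after "Emit:" as a command line: name --argument value ..., lists and objects as JSON in quotes. carry_out: Moves the arm, as the interface text tells. Shift numbers are shares of 0.04 m and turn numbers shares of 4 degrees, none past 1 either way. Its arguments: {"type":"object","properties":{"commands":{"type":"array"},"grip_force":{"type":"number"}},"required":["commands"]}

```bash
mkdir -p pics; ls
python3 - <<'E'
from plant import telemetry,cams,r
import cv2,numpy as np,pickle
print(telemetry.get_state())
d={}
for n in("scene","top","wrist"):
    c=cams.capture(n);d[n]=c
    cv2.imwrite(f"pics/{n}0.png",c["frame"][:,:,::-1])
    print(n,[ (k,np.round(v,4).tolist()) for k,v in c.items() if k!="frame"])
pickle.dump(d,open("c0.pkl","wb"))
E
```

```text
pics
{'time_s': 0.0, 'joints': array([ 8.63515569e+01,  2.05901436e+01,  6.30223982e-01, -1.89714679e-02,
       -7.01354774e+01, -1.65061049e+01]), 'qd': array([-0.01528601, -0.04712869, -0.04756907,  0.10634084,  0.06176351,
       -0.04059414]), 'joint_torque': array([ 3.44524378e-04, -5.82717204e+01,  2.93068331e+01,  6.99758783e+00,
        6.90480927e-03, -1.58240578e-04]), 'tcp_pos': array([0.23245349, 0.63320019, 0.24761389]), 'eef_rot': array([ 1.79903467e+02, -1.00072048e-02, -2.01610009e+01]), 'contact_force': array([-0.92196805,  0.57849288,  0.59762003]), 'moment': array([-0.0035334 ,  0.03950737,  0.01235949]), 'gripper_width': 0.08759131407967789}
scene [('camera_matrix', [[572.1805, 0.0, 301.3376], [0.0, 572.1805, 234.4542], [0.0, 0.0, 1.0]]), ('camera_from_world', [[-0.4637, 0.8859, -0.0146, 0.2809], [0.5719, 0.2866, -0.7686, -0.2095], [-0.6767, -0.3648, -0.6395, 1.8363], [0.0, 0.0, 0.0, 1.0]])]
top [('camera_matrix', [[514.3304, 0.0, 319.9521], [0.0, 514.3304, 238.9244], [0.0, 0.0, 1.0]]), ('camera_from_world', [[-0.011, -0.9999, -0.0091, -0.0153], [-0.9905, 0.0121, -0.1372, 0.5585], [0.1373, 0.0075, -0.9905, 1.0339], [0.0, 0.0, 0.0, 1.0]])]
wrist [('camera_matrix', [[412.6382, 0.0, 314.9989], [0.0, 412.6382, 233.4252], [0.0, 0.0, 1.0]]), ('mount', [[-0.0005, -0.9693, -0.246, 0.0662], [1.0, -0.0005, -0.0001, -0.0001], [-0.0, -0.246, 0.9693, -0.1363], [0.0, 0.0, 0.0, 1.0]])]
```

View pics/scene0.png

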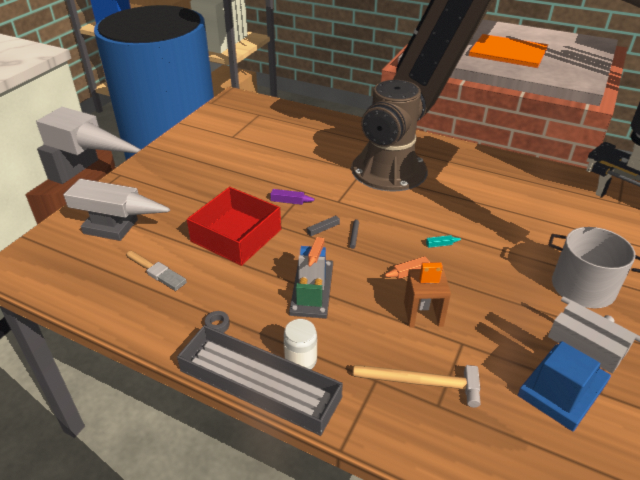

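View pics/top0.png

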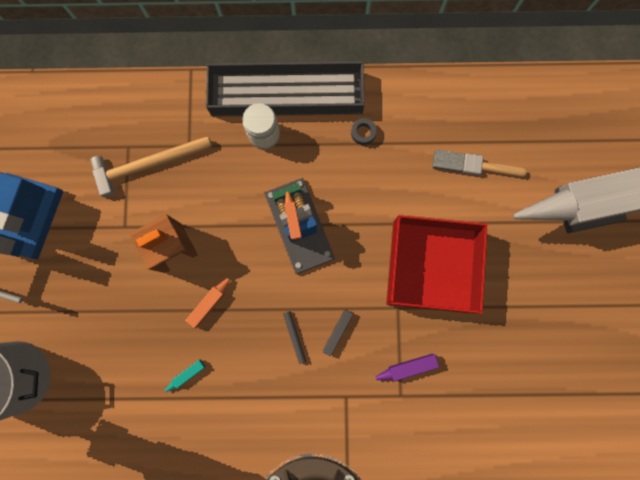

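Scene: the candidates for the forging are the orange-rust bar lying on the jig (top 292,216), a bigger one of the same colour on the bench (208,303), purple (408,368) and turquoise (186,377). By the description it's the one on the jig. The stand with the orange handle is at (150,238) and the crate at (437,265).

```bash
cat > h.py <<'E'
import numpy as np,cv2
def ray(c,uv,T=None):
    K=c["camera_matrix"]
    if "mount" in c: M=T@c["mount"]
    else: M=np.linalg.inv(c["camera_from_world"])
    d=M[:3,:3]@np.linalg.solve(K,[uv[0],uv[1],1.]); return M[:3,3],d
def onz(c,uv,z,T=None):
    o,d=ray(c,uv,T); return o+d*(z-o[2])/d[2]
def two(r1,r2):
    (a,d),(b,e)=r1,r2
    s=np.linalg.lstsq(np.c_[d,-e],b-a,rcond=None)[0]
    p,q=a+d*s[0],b+e*s[1]; return (p+q)/2,np.linalg.norm(p-q)
def tcpT(s):
    from scipy.spatial.transform import Rotation as R
    T=np.eye(4);T[:3,:3]=R.from_euler("xyz",s["eef_rot"],degrees=True).as_matrix();T[:3,3]=s["tcp_pos"];return T
def blobs(f,lo,hi,mn=30):
    m=cv2.inRange(cv2.cvtColor(f,cv2.COLOR_RGB2HSV),lo,hi)
    n,l,st,ce=cv2.connectedComponentsWithStats(m)
    out=[]
    for i in range(1,n):
        if st[i,4]>=mn:
            cs=cv2.findContours((l==i).astype(np.uint8),0,2)[0]
            out.append((st[i,4],ce[i].round(1).tolist(),cv2.minAreaRect(max(cs,key=len))))
    return out,m
E
python3 - <<'E'
from h import *
import pickle
d=pickle.load(open("c0.pkl","rb"))
t=d["top"]["frame"]
a=cv2.resize(t[170:285,120:350],None,fx=3.4,fy=3.4,interpolation=cv2.INTER_CUBIC)
cv2.imwrite("pics/crop1.png",a[:,:,::-1])
for n in("top","scene"):
    for nm,lo,hi in(("orange",(3,170,140),(14,255,255)),("red",(0,200,60),(2,255,255)),("green",(50,80,30),(85,255,255)),("blue",(100,120,50),(125,255,255))):
        for b in blobs(d[n]["frame"],lo,hi,60)[0]: print(n,nm,b[0],b[1],[np.round(x,1).tolist() for x in b[2]])
E
```

```text
top orange 376 [291.9, 217.0] [[291.5, 215.3], [45.5, 9.8], 78.7]
top orange 1024 [151.4, 239.0] [[156.3, 241.1], [40.2, 41.4], 62.4]
top orange 173 [443.0, 220.0] [[440.7, 222.2], [94.9, 11.9], 8.6]
top orange 147 [389.4, 264.5] [[389.4, 264.5], [1.9, 79.3], 4.8]
top orange 627 [205.9, 303.9] [[208.1, 301.1], [12.3, 59.8], 39.8]
top red 8309 [437.4, 264.4] [[437.7, 264.1], [95.3, 89.4], 5.4]
top green 183 [286.1, 191.4] [[286.3, 191.8], [8.1, 27.3], 69.4]
top green 394 [185.7, 375.1] [[183.9, 376.6], [9.6, 46.4], 53.1]
top blue 1894 [25.1, 210.6] [[18.6, 215.4], [59.5, 73.9], 16.3]
top blue 190 [307.9, 225.0] [[308.0, 226.0], [14.3, 16.1], 63.4]
scene orange 705 [507.5, 53.4] [[507.7, 49.9], [75.2, 24.1], 9.9]
scene orange 163 [240.3, 202.1] [[234.8, 204.5], [95.3, 36.2], 4.3]
scene orange 83 [260.6, 247.3] [[260.5, 247.1], [2.2, 56.0], 48.0]
scene orange 200 [315.9, 248.4] [[315.0, 250.8], [9.3, 29.0], 23.2]
scene orange 1559 [425.0, 283.7] [[420.9, 294.3], [71.6, 57.8], 73.3]
scene red 4587 [234.2, 224.7] [[233.7, 223.1], [86.3, 68.4], 26.6]
scene green 541 [308.6, 294.5] [[308.5, 294.0], [22.0, 25.0], 90.0]
scene blue 9938 [152.6, 77.5] [[154.7, 68.4], [152.5, 109.2], 82.4]
scene blue 63 [304.5, 250.2] [[305.0, 250.5], [7.0, 8.0], 90.0]
scene blue 4522 [564.9, 384.4] [[564.9, 382.9], [67.3, 72.8], 35.2]
```

View pics/crop1.png

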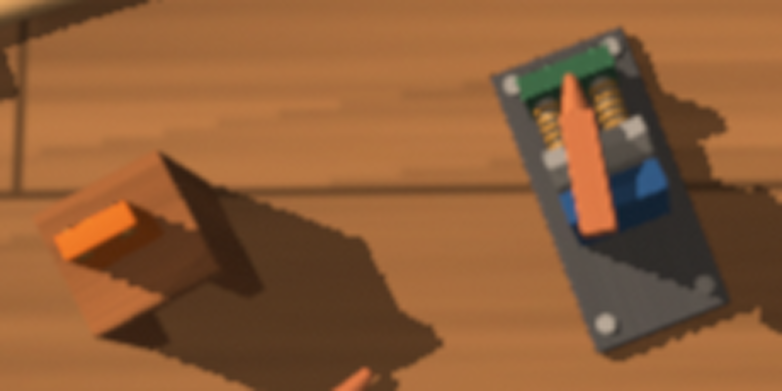

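The crop shows the rust bar across the two plates (crop 585,160), blue plate at the robot side, green post at the far side (565,70), and the orange handle in the stand (95,230). Choice confirmed.

Run:
```python
from h import *
import pickle
d=pickle.load(open("c0.pkl","rb")); t=d["top"]; s=d["scene"]
P=lambda u,v:(u/3.4+119.65,v/3.4+169.65)
cor=[onz(t,P(*p),.015) for p in((492,75),(622,28),(727,300),(600,352))]
print("base",np.round(cor,4).tolist())
c=np.mean(cor,0); ax=(cor[0]+cor[1]-cor[2]-cor[3])/2; print("c",c.round(4),"len",np.linalg.norm(ax[:2]),"yaw",np.degrees(np.arctan2(ax[1],ax[0])))
u=ax/np.linalg.norm(ax); print("jig origin",(c-u*.005).round(4))
for z,p in((.135,(292,216)),): pass
bk=onz(t,P(598,236),.135);fr=onz(t,P(569,75),.127)
a=fr-bk;print("forging back/tip",bk.round(4),fr.round(4),np.linalg.norm(a[:2]),np.degrees(np.arctan2(a[1],a[0])))
u=a/np.linalg.norm(a[:2]); print("bar centre",(bk+u*.035).round(4))
# scene forging centroid
print("scene/top centroid",[x.round(4) for x in (onz(s,(315.9,248.4),.133),onz(t,(291.9,217),.135))])
# handle top face corners: z=.16
hc=[onz(t,P(*p),.160) for p in((53,237),(124,201),(139,226),(70,263))]
print("handle",np.round(hc,4).tolist(),np.mean(hc,0).round(4))
e=hc[1]-hc[0];print(np.linalg.norm(e),np.degrees(np.arctan2(e[1],e[0])))
b=blobs(t["frame"],(9,200,200),(16,255,255),40)[0]
for x in b: print(x)
sc=[onz(t,P(*p),.110) for p in((38,222),(160,152),(222,270),(98,336))]
print("stand",np.round(sc,4).tolist(),np.mean(sc,0).round(4))
cr=cv2.boxPoints(((437.7,264.1),(95.3,89.4),5.4)); cr=[onz(t,p,.08) for p in cr];print("crate",np.round(cr,3).tolist(),np.mean(cr,0))
```

```text
base [[0.666, 0.0973, 0.015], [0.6956, 0.0145, 0.015], [0.5206, -0.0499, 0.015], [0.4891, 0.0295, 0.015]]
c [0.5928 0.0229 0.015 ] len 0.18790955641623344 yaw 20.596402740163157
jig origin [0.5882 0.0211 0.015 ]
forging back/tip [0.5452 0.0238 0.135 ] [0.6391 0.0403 0.127 ] 0.095349972188791 9.999085876955768
bar centre [0.5797 0.0298 0.1321]
scene/top centroid [array([0.5868, 0.0308, 0.133 ]), array([0.5878, 0.0305, 0.135 ])]
handle [[0.5449, 0.3194, 0.16], [0.5642, 0.2812, 0.16], [0.5503, 0.2726, 0.16], [0.5305, 0.3096, 0.16]] [0.5475 0.2957 0.16  ]
0.042779847640296825 -63.06268950546224
(np.int32(176), [147.3, 237.1], ((147.10000610351562, 237.20004272460938), (7.602630138397217, 23.25510597229004), 63.43495178222656))
stand [[0.5608, 0.3469, 0.11], [0.6008, 0.2779, 0.11], [0.5317, 0.2403, 0.11], [0.4948, 0.3101, 0.11]] [0.547  0.2938 0.11  ]
crate [[0.422, -0.151, 0.08], [0.599, -0.173, 0.08], [0.578, -0.362, 0.08], [0.402, -0.336, 0.08]] [ 0.50029625 -0.25533732  0.08      ]
```

Emit:
carry_out --commands '[0.55, -1, 0, 1, -1, 0.55, -1, 0, 1, -1, 0.55, -1, 0, 1, -1, 0.55, -1, 0, 1, -1, 0.55, -1, 0, 1, -1, 0.55, -1, 0, 1, -1, 0.55, -1, 0, 1, -1, 0.55, -1, 0, 0.5, -1]'

```text
time_s: 0.95
tcp_pos: [0.409, 0.3118, 0.2486]
eef_rot: [-180.0, -0.0, 10.0]
contact_force: [1.0, 0.5, 1.5]
gripper_width: 0.0879
```

Emit:
carry_out --commands '[0.62, -1, 0, 0, -1, 0.62, -1, 0, 0, -1, 0.62, -1, 0, 0, -1, 0.62, -1, 0, 0, -1, 0.62, -1, 0, 0, -1, 0.62, -1, 0, 0, -1, 0.62, -1, 0, 0, -1, 0, 0, 0, 0, -1]'

```text
time_s: 1.75
tcp_pos: [0.5838, 0.0293, 0.2476]
eef_rot: [179.9, 0.1, 9.6]
contact_force: [0.0, 0.8, -0.3]
gripper_width: 0.0872
```

Run:
```python
from h import *
from plant import telemetry,cams
import pickle
s=telemetry.get_state();c=cams.capture("wrist");pickle.dump((s,c),open("w1.pkl","wb"))
print(s["joints"].round(1),s["tcp_pos"].round(4),s["eef_rot"].round(2))
cv2.imwrite("pics/w1.png",c["frame"][:,:,::-1])
T=tcpT(s)
for b in blobs(c["frame"],(3,150,140),(14,255,255),300)[0]:print(b)
```

```text
[ 22.1  12.2 -11.1   0.  -66.8  77.5] [0.5838 0.0293 0.2476] [1.7994e+02 8.0000e-02 9.5700e+00]
(np.int32(3771), [314.5, 227.3], ((313.8579406738281, 217.41046142578125), (146.9149932861328, 31.16592025756836), 89.19306945800781))
(np.int32(649), [387.3, 158.8], ((389.0529479980469, 158.51174926757812), (27.02817726135254, 40.54226303100586), 84.0938491821289))
(np.int32(3157), [556.7, 249.2], ((560.9154052734375, 246.1769256591797), (69.17111206054688, 149.38075256347656), 70.55996704101562))
```

View pics/w1.png

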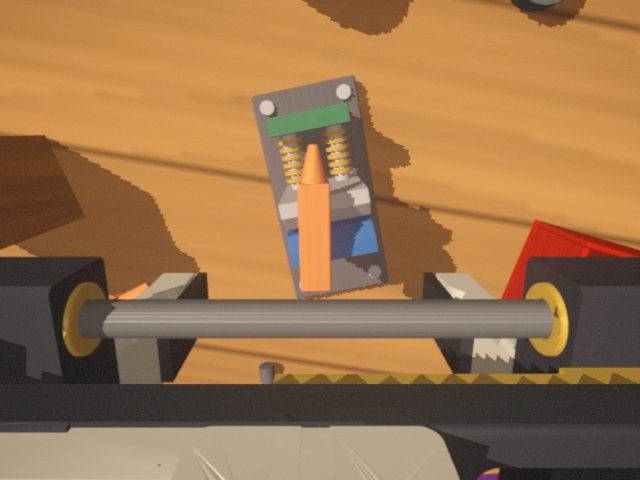

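The wrist view shows the bar from row 184 (shoulder) to 289 (back end) at columns 299–331, nearly aligned with the tool's x, with the two plate tops and the post beneath it.

Run:
```python
from h import *
import pickle
s,c=pickle.load(open("w1.pkl","rb"));T=tcpT(s)
q=[onz(c,p,.135,T) for p in((300,290),(331,290),(298.5,184),(329,184))];q=np.array(q)
a=(q[2]+q[3]-q[0]-q[1])/2;print(q.round(4).tolist(),"centre",q.mean(0).round(4),np.linalg.norm(a),np.degrees(np.arctan2(a[1],a[0])), "wid",np.linalg.norm(q[0]-q[1]))
b=np.array([onz(c,p,.015,T) for p in((253,98),(353,76),(387,282))]);ctr=(b[0]+b[2])/2
e=b[1]-b[2];print("base",b.round(4).tolist(),ctr.round(4),np.linalg.norm(e),np.degrees(np.arctan2(e[1],e[0])))
g=np.array([onz(c,p,.075,T) for p in((267,121),(348,104),(350,121),(269,137))]);print("post",g.mean(0).round(4),np.degrees(np.arctan2(*(g[0]-g[1])[[1,0]]))-90)
```

```text
[[0.548, 0.0329, 0.135], [0.5513, 0.0132, 0.135], [0.6155, 0.0446, 0.135], [0.6185, 0.0264, 0.135]] centre [0.5833 0.0293 0.135 ] 0.06849063691502189 10.442264272840399 wid 0.019998480112356685
base [[0.6651, 0.0961, 0.015], [0.6965, 0.0155, 0.015], [0.5208, -0.0511, 0.015]] [0.593  0.0225 0.015 ] 0.1879305273604659 20.758131725810426
post [0.6536 0.0457 0.075 ] 20.928037978881733
```

Emit:
carry_out --commands '[0.1, 0, -0.9, 0, -1, 0, 0, -0.9, 0.1, -1, 0, 0, -0.6, 0, -1, 0, 0, -0.25, 0, -1, 0, 0, 0, 0, -1]'

```text
time_s: 2.3
tcp_pos: [0.5853, 0.0341, 0.1415]
eef_rot: [180.0, 0.1, 10.3]
contact_force: [-0.0, 0.6, 0.2]
gripper_width: 0.0876
```

```bash
python3 -c "
from plant import telemetry as t
for i in range(3):
  s=t.get_state();print(s['tcp_pos'].round(4),s['contact_force'].round(1),s['eef_rot'].round(2))"
```

```text
[0.5853 0.0341 0.1415] [-0.   0.6  0.2] [1.7997e+02 1.4000e-01 1.0300e+01]
[0.5853 0.0341 0.1415] [-0.   0.6  0.2] [1.7997e+02 1.4000e-01 1.0300e+01]
[0.5853 0.0341 0.1415] [-0.   0.6  0.2] [1.7997e+02 1.4000e-01 1.0300e+01]
```

Emit:
carry_out --commands '[0, -0.1, -0.03, 0, -1, 0, 0, 0, 0, 0.2, 0, 0, 0, 0, 0.8, 0, 0, 0, 0, 0.8, 0, 0, 0, 0, 0.8, 0, 0, 0, 0, 0.8, 0, 0, 0, 0, 0.8, 0, 0, 0, 0, 0.8]' --grip_force 35

```text
time_s: 3.1
tcp_pos: [0.5862, 0.0296, 0.1413]
eef_rot: [180.0, 0.0, 10.2]
contact_force: [0.8, -0.5, 0.5]
gripper_width: 0.0372
```

Emit:
carry_out --commands '[0, 0, 0, 0, 1, 0, 0, 0, 0, 1, 0, 0, 0, 0, 1, 0, 0, 0, 0, 1, 0, 0, 0, 0, 1, 0, 0, 0, 0, 1]'

```text
time_s: 3.7
tcp_pos: [0.5862, 0.0296, 0.1413]
eef_rot: [-180.0, 0.0, 10.2]
contact_force: [0.4, 0.2, -0.1]
gripper_width: 0.0197
```

Emit:
carry_out --commands '[0, 0, 0.25, 0, 1, 0, 0, 0.5, 0, 1, 0, 0, 0.5, 0, 1, 0, 0, 0.5, 0, 1, 0, 0, 0.25, 0, 1, 0, 0, 0, 0, 1]'

```text
time_s: 4.3
tcp_pos: [0.5869, 0.0299, 0.2232]
eef_rot: [-180.0, -0.2, 10.3]
contact_force: [-0.0, -0.2, -2.0]
gripper_width: 0.02
```

Emit:
carry_out --commands '[-0.15, -0.5, 0, 0, 1, -0.3, -1, 0, 0, 1, -0.3, -1, 0, 0, 1, -0.3, -1, 0, 0, 1, -0.3, -1, 0, 0, 1, -0.3, -1, 0, 0, 1, -0.3, -1, 0, 0, 1, -0.2, -0.62, 0, 0, 1]'

```text
time_s: 5.1
tcp_pos: [0.4979, -0.2577, 0.2201]
eef_rot: [-180.0, 0.1, 10.1]
contact_force: [0.5, -0.0, -2.7]
gripper_width: 0.0198
```

Emit:
carry_out --commands '[0, 0, -0.5, 0, 1, 0, 0, -1, 0, 1, 0, 0, -1, 0, 1, 0, 0, -0.7, 0, 1, 0, 0, -0.4, 0, 1, 0, 0, 0, 0, 1, 0, 0, 0, 0, 1]'

```text
time_s: 5.8
tcp_pos: [0.4996, -0.2555, 0.077]
eef_rot: [-180.0, 0.1, 10.2]
contact_force: [0.2, -0.3, -1.5]
gripper_width: 0.0198
```

Emit:
carry_out --commands '[0, 0, 0, 0, -0.4, 0, 0, 0, 0, -0.4, 0, 0, 0, 0, -0.4, 0, 0, 0, 0, -0.4, 0, 0, 0, 0, -0.4, 0, 0, 0, 0, -0.4, 0, 0, 0, 0, -0.4]'

```text
time_s: 6.5
tcp_pos: [0.5002, -0.2552, 0.0774]
eef_rot: [180.0, -0.0, 10.2]
contact_force: [0.6, -0.4, -0.2]
gripper_width: 0.0612
```

Emit:
carry_out --commands '[0, 0, 0.6, 0, -0.4, 0, 0, 1, 0, -0.4, 0, 0, 1, -1, -0.4, 0, 0.5, 1, -1, -0.4, 0.1, 1, 0.9, -1, -0.4, 0.1, 1, 0, -1, -0.4, 0.1, 1, 0, -1, -0.4, 0.1, 1, 0, -1, -0.4]'

```text
time_s: 7.3
tcp_pos: [0.5158, -0.0766, 0.2552]
eef_rot: [-180.0, -0.1, -13.9]
contact_force: [0.3, -0.4, -0.4]
gripper_width: 0.0613
```

Emit:
carry_out --commands '[0.1, 1, 0, -1, -0.4, 0.1, 1, 0, -1, -0.4, 0.1, 1, 0, -1, -0.4, 0.1, 1, 0, -1, -0.4, 0.1, 1, 0, -1, -0.4, 0.1, 1, 0, -1, -0.4, 0.1, 1, 0, -1, -0.4, 0.1, 1, 0, -1, -0.4]'

```text
time_s: 8.1
tcp_pos: [0.5477, 0.2436, 0.2547]
eef_rot: [180.0, -0.0, -45.9]
contact_force: [-0.1, -0.3, -0.1]
gripper_width: 0.0615
```

Emit:
carry_out --commands '[0.1, 0.8, 0, -1, -0.4, 0.1, 0.45, 0, -1, -0.4, 0, 0, 0, -1, -0.4, 0, 0, 0, -1, -0.4, 0, 0, 0, -0.3, -0.4, 0, 0, 0, 0, -0.4, 0, 0, 0, 0, -0.4]'

```text
time_s: 8.8
tcp_pos: [0.5559, 0.2917, 0.2548]
eef_rot: [-180.0, 0.0, -62.9]
contact_force: [0.9, -0.1, 0.4]
gripper_width: 0.0611
```

Run:
```python
from h import *
from plant import telemetry,cams
import pickle
s=telemetry.get_state();c=cams.capture("wrist");t=cams.capture("top")
pickle.dump((s,c,t),open("w2.pkl","wb"))
print(s["joints"].round(1),s["tcp_pos"].round(4),s["eef_rot"].round(2))
im=np.vstack([c["frame"][:330], cv2.resize(t["frame"][160:320,120:520],(640,256))])
cv2.imwrite("pics/w2.png",im[:,:,::-1])
for b in blobs(c["frame"],(9,190,120),(16,255,255),200)[0]:print(b)
```

```text
[ 45.5  15.9  -5.1  -0.  -69.  -18.4] [0.5559 0.2917 0.2548] [-180.      0.    -62.88]
(np.int32(445), [322.5, 214.4], ((323.2310485839844, 217.2275848388672), (29.564191818237305, 25.494964599609375), 4.763641834259033))
```

View pics/w2.png

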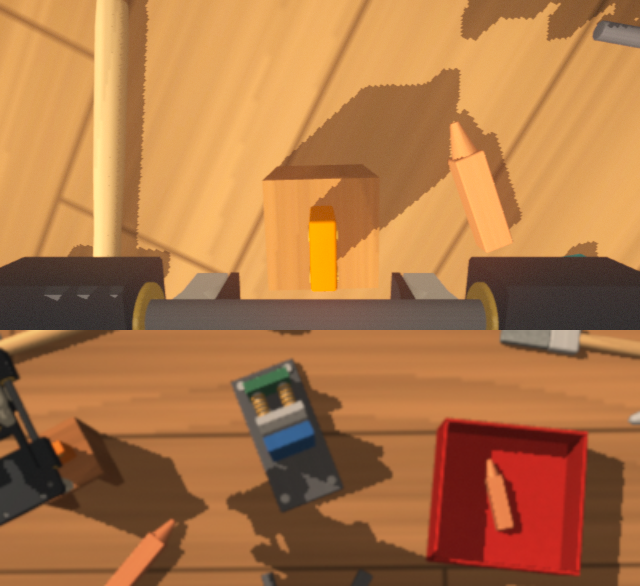

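The forging lies inside the crate. The handle's top face is in the wrist view at columns 310–337, rows 220–290. The jig's mouth is now open between the steel and blue plates.

Run:
```python
from h import *
import pickle
s,c,t=pickle.load(open("w2.pkl","rb"));T=tcpT(s)
q=np.array([onz(c,p,.160,T) for p in((309.5,220),(336,220),(311,291),(337.5,291))])
a=(q[0]+q[1]-q[2]-q[3])/2;print(q.round(4).tolist(),"c",q.mean(0).round(4),np.linalg.norm(a),np.degrees(np.arctan2(a[1],a[0])),np.linalg.norm(q[0]-q[1]))
st=np.array([onz(c,p,.110,T) for p in((263,181),(379.5,179))]);e=st[1]-st[0];print("stand back edge",st.round(4).tolist(),np.linalg.norm(e),np.degrees(np.arctan2(e[1],e[0])))
print("local mm: handle centre in tool",(np.linalg.inv(T)@np.r_[q.mean(0),1])[:3]*1e3)
v=cv2.cvtColor(c["frame"],cv2.COLOR_RGB2HSV)
for y in(230,250,270,285): print(y,v[y,300:346:3].tolist())
```

```text
[[0.566, 0.2797, 0.16], [0.5525, 0.2727, 0.16], [0.5455, 0.3181, 0.16], [0.5314, 0.3108, 0.16]] c [0.5488 0.2953 0.16  ] 0.04354096948100255 -61.46053662066058 0.01518715171134744
stand back edge [[0.6021, 0.28, 0.11], [0.5322, 0.2426, 0.11]] 0.07928183746572448 -151.92083803364488
local mm: handle centre in tool [-6.43638273  4.62662194 94.77635969]
230 [[15, 170, 232], [15, 173, 232], [15, 173, 231], [19, 255, 255], [21, 255, 255], [21, 255, 255], [21, 255, 255], [21, 255, 255], [21, 255, 255], [20, 255, 255], [20, 255, 255], [19, 255, 255], [16, 219, 196], [13, 175, 173], [13, 181, 173], [13, 177, 174]]
250 [[14, 169, 231], [15, 176, 232], [15, 171, 233], [16, 208, 246], [21, 255, 255], [21, 255, 255], [21, 255, 255], [20, 255, 255], [20, 255, 255], [20, 255, 255], [20, 255, 255], [20, 255, 255], [15, 240, 200], [12, 176, 172], [13, 177, 176], [13, 183, 174]]
270 [[15, 176, 230], [15, 169, 233], [15, 170, 231], [16, 185, 222], [21, 255, 255], [21, 255, 255], [21, 255, 255], [20, 255, 255], [20, 255, 255], [20, 255, 255], [20, 255, 255], [20, 255, 255], [16, 238, 213], [15, 171, 237], [16, 169, 245], [15, 173, 244]]
285 [[15, 173, 229], [15, 174, 230], [15, 169, 232], [15, 173, 232], [21, 255, 255], [21, 255, 255], [21, 255, 255], [20, 255, 255], [20, 255, 255], [20, 255, 255], [20, 255, 255], [20, 255, 255], [16, 255, 219], [15, 167, 236], [16, 170, 243], [16, 172, 243]]
```

Emit:
carry_out --commands '[-0.19, 0.095, 0, 0.25, -0.4, 0, 0, -0.7, 0, -0.4, 0, 0, -0.8, 0, -0.4, 0, 0, -0.7, 0, -0.4, 0, 0, -0.5, 0, -0.4, 0, 0, -0.17, 0, -0.4, 0, 0, 0, 0, -0.4, 0, 0, 0, 0, -0.4]' --grip_force 45

```text
time_s: 9.7
tcp_pos: [0.5488, 0.2962, 0.1411]
eef_rot: [-179.9, 0.0, -61.9]
contact_force: [-0.8, -0.0, -0.2]
gripper_width: 0.0612
```

Emit:
carry_out --commands '[0, 0, 0, 0, 0.3, 0, 0, 0, 0, 0.5, 0, 0, 0, 0, 0.7, 0, 0, 0, 0, 1, 0, 0, 0, 0, 1, 0, 0, 0, 0, 1, 0, 0, 0, 0, 1, 0, 0, 0, 0, 1]'

```text
time_s: 10.5
tcp_pos: [0.5483, 0.2957, 0.1399]
eef_rot: [180.0, -0.0, -62.0]
contact_force: [-0.2, -0.1, 0.7]
gripper_width: 0.0161
```

Emit:
carry_out --commands '[0, 0, 0.2, 0, 1, 0, 0, 0.4, 0, 1, 0, 0, 0.6, 0, 1, 0, 0, 0.8, 0, 1, 0, 0, 0.8, 0, 1, 0, 0, 0.5, 0, 1, 0, 0, 0.2, 0, 1, 0, 0, 0, 0, 1]'

```text
time_s: 11.3
tcp_pos: [0.5485, 0.2959, 0.281]
eef_rot: [-179.9, 0.0, -62.0]
contact_force: [0.6, -0.4, -1.6]
gripper_width: 0.0158
```

Run:
```python
from h import *
import pickle
s,c,t=pickle.load(open("w2.pkl","rb"))
f=t["frame"];yaw=np.radians(20.8);u=np.array([np.cos(yaw),np.sin(yaw)]);v=np.array([-u[1],u[0]])
o=np.array([.5883,.0208]);M=t["camera_from_world"];K=t["camera_matrix"]
for off in(-20,-10,0,10,20):
    row=[]
    for x in range(-40,32,2):
        p=M[:3]@np.r_[o+u*x*1e-3+v*off*1e-3,.115,1];p=K@p;p=p[:2]/p[2]
        px=cv2.getRectSubPix(f,(1,1),(float(p[0]),float(p[1])))[0,0];row.append((x,*px.tolist()))
    print(off,' '.join(f"{a}:{r},{g},{b}" for a,r,g,b in row))
a=cv2.resize(f[185:255,260:345],None,fx=7,fy=7,interpolation=cv2.INTER_CUBIC);cv2.imwrite("pics/j.png",a[:,:,::-1])
```

```text
-20 -40:47,47,47 -38:35,42,51 -36:23,38,54 -34:21,38,55 -32:22,38,55 -30:20,37,55 -28:23,39,57 -26:28,48,71 -24:42,74,110 -22:53,93,138 -20:56,98,145 -18:55,98,144 -16:55,98,144 -14:56,99,145 -12:55,99,145 -10:55,98,144 -8:57,95,137 -6:63,84,112 -4:72,73,77 -2:87,80,74 0:106,98,88 2:113,104,93 4:115,105,94 6:113,103,92 8:119,109,98 10:155,141,127 12:187,170,154 14:195,178,161 16:195,178,161 18:190,171,153 20:172,146,120 22:146,112,75 24:122,91,56 26:115,85,51 28:124,90,49 30:113,85,51
-10 -40:47,46,48 -38:35,42,52 -36:23,39,54 -34:22,39,55 -32:20,37,54 -30:20,37,54 -28:21,38,56 -26:25,46,67 -24:41,73,107 -22:53,95,139 -20:56,100,147 -18:56,100,147 -16:56,100,146 -14:57,100,146 -12:56,99,146 -10:56,98,145 -8:58,95,138 -6:63,85,111 -4:72,74,77 -2:88,81,74 0:105,97,87 2:113,104,93 4:114,105,94 6:116,106,95 8:123,111,100 10:155,141,126 12:189,172,154 14:195,178,159 16:196,179,159 18:198,177,154 20:201,166,128 22:189,141,87 24:158,114,62 26:169,119,58 28:182,127,62 30:166,118,62
0 -40:46,45,47 -38:34,42,51 -36:23,38,54 -34:20,37,54 -32:21,37,55 -30:21,38,55 -28:22,39,56 -26:26,45,66 -24:3
[... 664 characters left out ...]
 2:113,104,93 4:114,105,94 6:116,106,95 8:125,114,101 10:151,137,122 12:183,166,148 14:195,177,158 16:195,178,159 18:191,175,156 20:168,152,134 22:115,100,86 24:84,72,60 26:71,58,45 28:66,54,41 30:65,53,40
20 -40:46,46,48 -38:32,41,51 -36:22,38,53 -34:19,37,53 -32:21,37,54 -30:22,38,55 -28:22,39,56 -26:27,49,71 -24:41,71,105 -22:52,91,135 -20:56,98,144 -18:56,98,145 -16:56,98,144 -14:56,99,145 -12:55,99,145 -10:56,99,145 -8:58,97,139 -6:64,83,110 -4:74,73,74 -2:91,84,76 0:108,99,88 2:113,104,93 4:115,106,95 6:116,107,96 8:126,115,103 10:154,140,126 12:184,167,150 14:195,177,159 16:196,178,160 18:197,176,154 20:207,170,131 22:217,162,100 24:182,139,89 26:165,122,74 28:192,137,71 30:165,122,72
```

View pics/j.png

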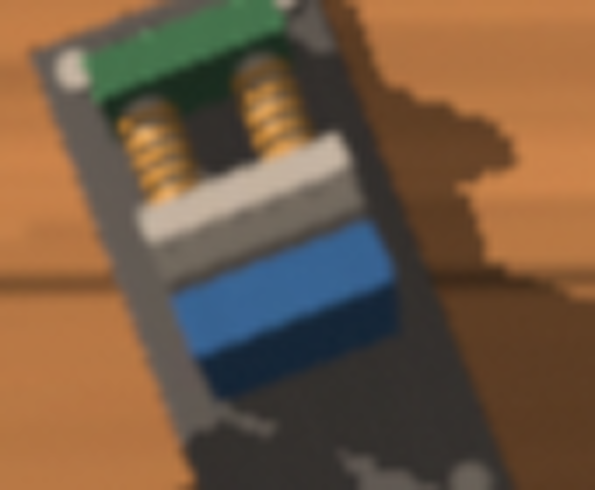

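The crop shows the uncovered mouth: sprung-plate top at about (250,190), blue plate at (285,285). The edge profile gives steel top x≈10–20 and the blue outer edge ≈ −24.6 in my jig frame, so the gap middle is at ≈ −2 mm, or world (0.5864, 0.0201), yaw 20.8.

Emit:
carry_out --commands '[0.06, -0.4, 0, 0, 1, 0.13, -0.9, 0, -0.3, 1, 0.13, -1, 0, -0.3, 1, 0.13, -1, 0, -0.3, 1, 0.13, -1, 0, -0.3, 1, 0.13, -1, 0, -0.3, 1, 0.13, -1, 0, -0.3, 1, 0.11, -0.6, 0, 0, 1]'

```text
time_s: 12.1
tcp_pos: [0.5852, 0.0164, 0.2782]
eef_rot: [179.8, 0.0, -69.3]
contact_force: [0.8, 0.5, -1.4]
gripper_width: 0.0158
```

Emit:
carry_out --commands '[0, 0, -0.4, 0, 1, 0, 0, 0, 0, 1, 0, 0, 0, 0, 1, 0, 0, 0, 0, 1]'

```text
time_s: 12.5
tcp_pos: [0.5863, 0.02, 0.264]
eef_rot: [180.0, -0.0, -69.1]
contact_force: [0.3, 0.5, -1.1]
gripper_width: 0.016
```

Run:
```python
from h import *
from plant import telemetry,cams
import pickle
s=telemetry.get_state();c=cams.capture("wrist");t=cams.capture("scene")
pickle.dump((s,c,t),open("w3.pkl","wb"))
print(s["joints"].round(1),s["tcp_pos"].round(4),s["eef_rot"].round(2),s["contact_force"].round(2))
T=tcpT(s);print("tcp axes",T[:3,:3].round(3).tolist())
im=np.hstack([cv2.resize(c["frame"][100:400,200:440],(440,550)), cv2.resize(t["frame"][180:330,260:360],(360,540))[:550]] if 0 else [cv2.resize(c["frame"][90:390,200:440],(440,550)), cv2.resize(t["frame"][190:328,270:360],(358,550))])
cv2.imwrite("pics/w3.png",im[:,:,::-1])
```

```text
[ 21.   11.7  -9.5   0.  -68.8  -0.2] [0.5863 0.02   0.264 ] [ 1.7998e+02 -1.0000e-02 -6.9120e+01] [ 0.34  0.48 -1.13]
tcp axes [[0.356, -0.934, -0.0], [-0.934, -0.356, -0.0], [0.0, 0.0, -1.0]]
```

View pics/w3.png

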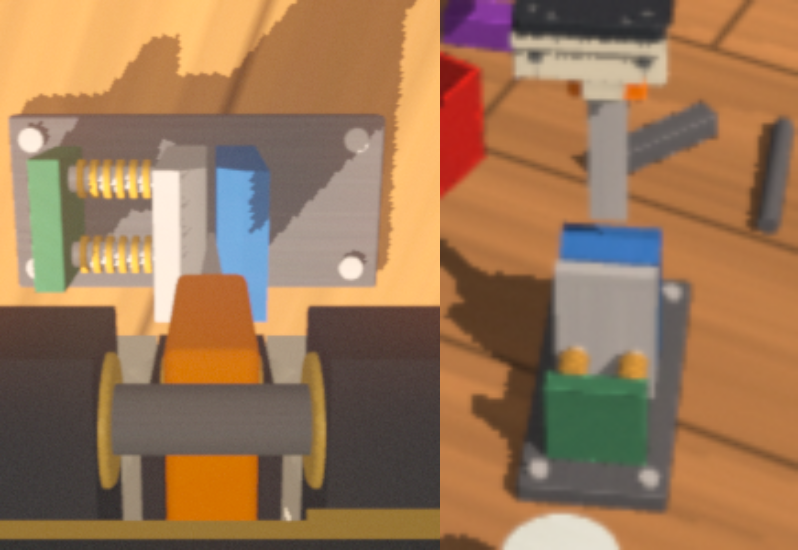

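The wrist view looks down the gap: its dark slit lies at u≈313–318, v≈172, which is the tool's own centre plane (u≈315), so alignment is within about 0.3 mm. The scene view shows the blade hanging upright over the jig.

Emit:
carry_out --commands '[0, 0, -0.3, 0, 1, 0, 0, -0.3, 0, 1, 0, 0, -0.1, 0, 1, 0, 0, 0, 0, 1, 0, 0, 0, 0, 1]'

```text
time_s: 13.1
tcp_pos: [0.5864, 0.0197, 0.2358]
eef_rot: [180.0, -0.0, -69.1]
contact_force: [0.1, -0.4, -0.9]
gripper_width: 0.0157
```

Emit:
carry_out --commands '[0, 0, -0.05, 0, 1, 0, 0, -0.05, 0, 1, 0, 0, -0.05, 0, 1, 0, 0, 0, 0, 1, 0, 0, 0, 0, 1]'

```text
time_s: 13.6
tcp_pos: [0.5863, 0.0197, 0.2299]
eef_rot: [180.0, -0.0, -69.2]
contact_force: [-0.3, 0.5, -0.1]
gripper_width: 0.016
```

Emit:
carry_out --commands '[0, 0, -0.05, 0, 1, 0, 0, -0.05, 0, 1, 0, 0, -0.05, 0, 1, 0, 0, 0, 0, 1, 0, 0, 0, 0, 1]'

```text
time_s: 14.1
tcp_pos: [0.5863, 0.0197, 0.2238]
eef_rot: [180.0, -0.0, -69.2]
contact_force: [-0.6, 0.0, -0.2]
gripper_width: 0.0156
```

Emit:
carry_out --commands '[0, 0, -0.05, 0, 1, 0, 0, -0.05, 0, 1, 0, 0, -0.05, 0, 1, 0, 0, 0, 0, 1, 0, 0, 0, 0, 1]'

```text
time_s: 14.6
tcp_pos: [0.5863, 0.0197, 0.2179]
eef_rot: [180.0, -0.0, -69.2]
contact_force: [-0.3, 0.3, 0.6]
gripper_width: 0.0158
```

Emit:
carry_out --commands '[-0.007, -0.0027, 0, 0, 1, -0.007, -0.0027, 0, 0, 1, 0, 0, 0, 0, 1, 0, 0, 0, 0, 1]'

```text
time_s: 15.0
tcp_pos: [0.5858, 0.0195, 0.218]
eef_rot: [-180.0, 0.0, -69.2]
contact_force: [-0.2, 0.3, -1.2]
gripper_width: 0.0161
```

Emit:
carry_out --commands '[-0.007, -0.0027, 0, 0, 1, -0.007, -0.0027, 0, 0, 1, 0, 0, 0, 0, 1, 0, 0, 0, 0, 1]'

```text
time_s: 15.4
tcp_pos: [0.5856, 0.0195, 0.2181]
eef_rot: [-179.9, -0.0, -69.2]
contact_force: [2.9, 1.7, -2.8]
gripper_width: 0.0158
```

Emit:
carry_out --commands '[0.014, 0.0053, 0, 0, 1, 0.0017, 0.0007, -0.05, 0, 1, 0.0017, 0.0007, -0.05, 0, 1, 0.0017, 0.0007, -0.05, 0, 1, 0.0017, 0.0007, -0.05, 0, 1, 0, 0, 0, 0, 1]'

```text
time_s: 16.0
tcp_pos: [0.5861, 0.0196, 0.2096]
eef_rot: [180.0, 0.0, -69.2]
contact_force: [1.7, -0.2, -2.4]
gripper_width: 0.0152
```

Emit:
carry_out --commands '[0.0017, 0.0007, -0.05, 0, 1, 0.0017, 0.0007, -0.05, 0, 1, 0.0017, 0.0007, -0.05, 0, 1, 0, 0, 0, 0, 1]'

```text
time_s: 16.4
tcp_pos: [0.5862, 0.0197, 0.2036]
eef_rot: [180.0, 0.0, -69.2]
contact_force: [1.8, 0.8, -2.3]
gripper_width: 0.0156
```

```bash
cat > f.py <<'E'
from plant import telemetry,cams
import numpy as np
F=[];P=[];M=[]
for i in range(6):
    s=telemetry.get_state();F.append(s["contact_force"]);P.append(s["tcp_pos"]);M.append(s["moment"]);cams.capture("top")
F=np.array(F);p=np.mean(P,0);f=F.mean(0);u=np.array([.9348,.3551])
print("t",s["time_s"],"p",p.round(5),"s_mm",((p[:2]-[.5863,.0197])@u*1e3).round(2),"d",round(105-(p[2]-.125)*1e3,1),"F",f.round(2),"std",F.std(0).round(2),"Fx_jig",(f[:2]@u).round(2),"M",np.mean(M,0).round(3))
E
python3 f.py
```

```text
t 16.65 p [0.58623 0.01971 0.20373] s_mm -0.06 d 26.3 F [ 1.77  0.71 -2.33] std [0.42 0.37 0.35] Fx_jig 1.9 M [ 0.35  -0.901  0.022]
```

Emit:
carry_out --commands '[0.007, 0.0027, 0, 0, 1, 0.0017, 0.0007, -0.05, 0, 1, 0.0017, 0.0007, -0.05, 0, 1, 0, 0, 0, 0, 1]'

```text
time_s: 17.1
tcp_pos: [0.5865, 0.0197, 0.1996]
eef_rot: [180.0, 0.0, -69.2]
contact_force: [1.3, 0.7, -1.7]
gripper_width: 0.0159
```

```bash
python3 f.py
```

```text
t 17.35 p [0.58648 0.01977 0.19973] s_mm 0.19 d 30.3 F [ 0.71  0.51 -1.62] std [0.38 0.37 0.4 ] Fx_jig 0.85 M [ 0.17  -0.358 -0.   ]
```

Emit:
carry_out --commands '[0.0027, 0.001, -0.05, 0, 1, 0.0027, 0.001, -0.05, 0, 1, 0, 0, 0, 0, 1]'

```text
time_s: 17.7
tcp_pos: [0.5867, 0.0198, 0.1955]
eef_rot: [180.0, 0.0, -69.2]
contact_force: [-0.3, -0.0, -1.7]
gripper_width: 0.0157
```

```bash
python3 f.py
```

```text
t 17.95 p [0.58665 0.01985 0.19561] s_mm 0.38 d 34.4 F [ 0.1  -0.02 -2.27] std [0.67 0.49 0.55] Fx_jig 0.09 M [-0.016 -0.063  0.012]
```

Emit:
carry_out --commands '[0.0017, 0.0007, -0.05, 0, 1, 0.0017, 0.0007, -0.05, 0, 1]'

```text
time_s: 18.2
tcp_pos: [0.5868, 0.0198, 0.192]
eef_rot: [180.0, -0.0, -69.2]
contact_force: [-1.4, 0.0, 0.1]
gripper_width: 0.0158
```

```bash
python3 f.py
```

```text
t 18.45 p [0.58681 0.01987 0.19169] s_mm 0.54 d 38.3 F [-0.97 -0.75 -2.1 ] std [0.58 0.62 1.12] Fx_jig -1.17 M [-0.296  0.353 -0.011]
```

Emit:
carry_out --commands '[0.0017, 0.0007, -0.05, 0, 1, 0.0017, 0.0007, -0.05, 0, 1]'

```text
time_s: 18.7
tcp_pos: [0.587, 0.0199, 0.188]
eef_rot: [180.0, -0.0, -69.2]
contact_force: [-2.7, -1.4, 1.0]
gripper_width: 0.0158
```

```bash
python3 f.py
```

```text
t 18.95 p [0.58696 0.01997 0.1877 ] s_mm 0.72 d 42.3 F [-1.86 -1.02 -1.58] std [0.58 0.4  1.51] Fx_jig -2.1 M [-0.428  0.683  0.001]
```

Emit:
carry_out --commands '[-0.005, -0.0018, 0, 0, 1, 0.0017, 0.0007, -0.05, 0, 1, 0.0017, 0.0007, -0.05, 0, 1]'

```text
time_s: 19.3
tcp_pos: [0.5871, 0.02, 0.1841]
eef_rot: [-180.0, -0.0, -69.2]
contact_force: [-2.8, -1.0, 1.0]
gripper_width: 0.0159
```

```bash
python3 f.py
```

```text
t 19.55 p [0.58706 0.01999 0.18386] s_mm 0.82 d 46.1 F [-2.02 -1.56 -0.74] std [0.61 0.4  1.13] Fx_jig -2.44 M [-0.449  0.817 -0.001]
```

Emit:
carry_out --commands '[-0.002, -0.0007, 0, 0, 1, 0.0017, 0.0007, -0.05, 0, 1, 0.0017, 0.0007, -0.05, 0, 1]'

```text
time_s: 19.9
tcp_pos: [0.5872, 0.02, 0.1801]
eef_rot: [-180.0, -0.0, -69.2]
contact_force: [-3.6, -1.4, 1.8]
gripper_width: 0.0158
```

```bash
python3 f.py
```

```text
t 20.15 p [0.58717 0.02003 0.17984] s_mm 0.93 d 50.2 F [-1.89 -1.33  0.16] std [0.93 0.12 1.04] Fx_jig -2.24 M [-0.449  0.823 -0.028]
```

Emit:
carry_out --commands '[-0.007, -0.0027, 0, 0, 1, 0, 0, 0, 0, 1]'

```text
time_s: 20.4
tcp_pos: [0.5871, 0.02, 0.1798]
eef_rot: [-180.0, 0.0, -69.2]
contact_force: [-0.4, -0.8, -2.9]
gripper_width: 0.0161
```

```bash
python3 f.py
```

```text
t 20.65 p [0.58707 0.02003 0.17983] s_mm 0.84 d 50.2 F [ 0.66 -0.97 -3.19] std [0.78 0.26 0.43] Fx_jig 0.27 M [-0.376 -0.166 -0.003]
```

Emit:
carry_out --commands '[0, 0, -0.05, 0, 1, 0, 0, -0.05, 0, 1]'

```text
time_s: 20.9
tcp_pos: [0.5872, 0.02, 0.1765]
eef_rot: [-179.9, -0.0, -69.1]
contact_force: [-1.0, -0.4, 4.2]
gripper_width: 0.0159
```

```bash
python3 f.py
```

```text
t 21.15 p [0.5872  0.02    0.17631] s_mm 0.95 d 53.7 F [-0.55 -0.74  2.78] std [0.29 0.56 0.86] Fx_jig -0.77 M [-0.206  0.239  0.004]
```

Run:
```python
from h import *
from plant import telemetry,cams
import pickle
s=telemetry.get_state();c=cams.capture("wrist");t=cams.capture("top");sc=cams.capture("scene")
pickle.dump((s,c,t,sc),open("w4.pkl","wb"))
im=np.hstack([cv2.resize(c["frame"][60:360,200:440],(440,550)),cv2.resize(sc["frame"][190:328,270:360],(358,550))])
cv2.imwrite("pics/w4.png",im[:,:,::-1])
```

```text
(no output)
```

View pics/w4.png

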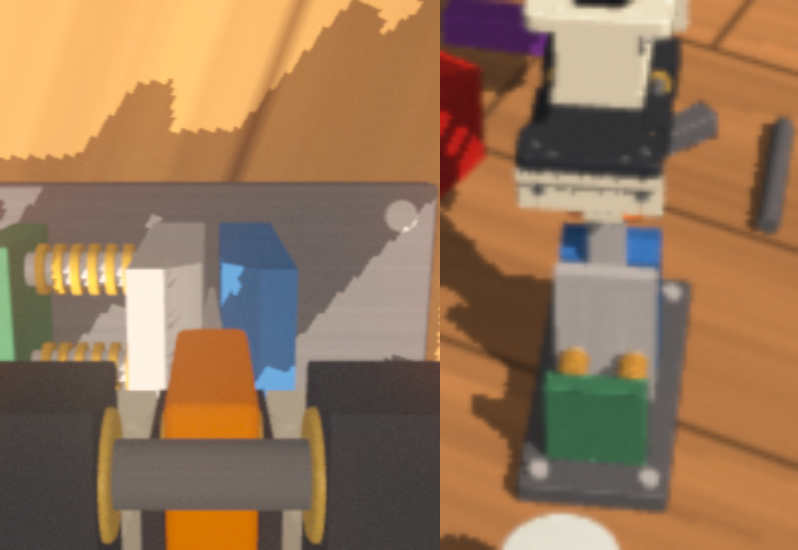

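The wrist view shows the plates' near end faces: the gap runs between the steel's right edge (crop u≈205) and the blue's left edge (≈220). It can be measured sub-pixel and compared with the resting gap in the earlier frame.

```bash
cat > gap.py <<'E'
from h import *
import pickle,sys
yaw=np.radians(20.8);u=np.array([np.cos(yaw),np.sin(yaw),0]);v=np.array([-u[1],u[0],0]);o=np.array([.5883,.0208,0])
def gap(s,c,pr=False):
    T=tcpT(s);M=T@c["mount"];Mi=np.linalg.inv(M);f=c["frame"].astype(float);K=c["camera_matrix"]
    out=[]
    for z in np.arange(.03,.096,.005):
        xs=np.arange(-14,10,.1);prof=[]
        P=np.array([o+u*x*1e-3+v*-.03+[0,0,z] for x in xs]);q=(Mi[:3,:3]@P.T).T+Mi[:3,3];q=(K@q.T).T;q=q[:,:2]/q[:,2:]
        m=cv2.remap(c["frame"],q[:,0].astype(np.float32)[None],q[:,1].astype(np.float32)[None],cv2.INTER_LINEAR)[0].astype(float)
        b=m[:,2]-m[:,0]; g=m[:,0]
        if pr and abs(z-.06)<.003: print(q[0],[(round(x,1),*mm.astype(int).tolist()) for x,mm in zip(xs[::5],m[::5])])
        out.append((z,xs,m))
    return out
if __name__=="__main__":
    for n in("w3","w4"):
        s,c=pickle.load(open(n+".pkl","rb"))[:2];print(n);gap(s,c,True)
E
python3 gap.py
```

```text
w3
[329.95984748 174.056704  ] [(np.float64(-14.0), 82, 95, 119), (np.float64(-13.5), 81, 94, 119), (np.float64(-13.0), 81, 93, 118), (np.float64(-12.5), 79, 90, 115), (np.float64(-12.0), 78, 90, 116), (np.float64(-11.5), 78, 90, 117), (np.float64(-11.0), 81, 91, 118), (np.float64(-10.5), 82, 92, 118), (np.float64(-10.0), 81, 92, 117), (np.float64(-9.5), 82, 93, 117), (np.float64(-9.0), 83, 94, 116), (np.float64(-8.5), 82, 91, 116), (np.float64(-8.0), 81, 91, 116), (np.float64(-7.5), 82, 92, 117), (np.float64(-7.0), 83, 94, 118), (np.float64(-6.5), 84, 94, 119), (np.float64(-6.0), 84, 91, 117), (np.float64(-5.5), 84, 92, 118), (np.float64(-5.0), 83, 94, 119), (np.float64(-4.5), 85, 94, 116), (np.float64(-4.0), 90, 95, 113), (np.float64(-3.5), 103, 96, 108), (np.float64(-3.0), 109, 98, 101), (np.float64(-2.5), 114, 100, 94), (np.float64(-2.0), 117, 105, 97), (np.float64(-1.5), 119, 106, 98), (np.float64(-1.0), 118, 104, 97), (np.float64(-0.5), 120, 106, 98), (np.float64(-0.0), 124, 109, 99), (np.float64(0.5), 132, 117, 107), (np.float64(1.0), 140, 124, 113), (np.float64(1.5), 147, 130
[... 1500 characters left out ...]
(-0.5), 114, 101, 94), (np.float64(-0.0), 116, 102, 96), (np.float64(0.5), 117, 104, 98), (np.float64(1.0), 120, 109, 98), (np.float64(1.5), 132, 118, 109), (np.float64(2.0), 143, 127, 118), (np.float64(2.5), 148, 132, 121), (np.float64(3.0), 148, 133, 121), (np.float64(3.5), 147, 134, 122), (np.float64(4.0), 149, 135, 124), (np.float64(4.5), 149, 134, 122), (np.float64(5.0), 149, 134, 123), (np.float64(5.5), 149, 134, 124), (np.float64(6.0), 150, 135, 124), (np.float64(6.5), 151, 134, 123), (np.float64(7.0), 149, 134, 124), (np.float64(7.5), 149, 134, 124), (np.float64(8.0), 150, 134, 123), (np.float64(8.5), 150, 134, 123), (np.float64(9.0), 151, 134, 124), (np.float64(9.5), 150, 135, 123)]
```

```bash
cat > g2.py <<'E'
from gap import *
def meas(s,c):
    R=[]
    for z,xs,m in gap(s,c):
        b=m[:,2]-m[:,0];r=m[:,0]
        gm=(xs>-2.2)&(xs<-.6);bl=b[(xs<-6)&(xs>-9)].mean();thr=(bl+b[gm].mean())/2
        xb=xs[(xs<-1)&(b>thr)].max()
        thr=(r[gm].mean()+r[(xs>4)&(xs<8)].mean())/2
        xr=xs[(xs>-1)&(r<thr)&(xs<4)].max(); R.append((z,xb,xr,xr-xb))
    R=np.array(R); k=(R[:,0]>.034)&(R[:,0]<.091); return np.median(R[k],0).round(2),R[k,3].round(2).tolist()
if __name__=="__main__":
    if len(sys.argv)>1:
        from plant import telemetry,cams
        s=telemetry.get_state();c=cams.capture("wrist");pickle.dump((s,c),open(sys.argv[1]+".pkl","wb"));print(meas(s,c))
    else:
        for n in("w3","w4"):
            s,c=pickle.load(open(n+".pkl","rb"))[:2];print(n,meas(s,c))
E
python3 g2.py
```

```text
w3 (array([ 0.06, -3.5 ,  0.5 ,  4.  ]), [4.3, 4.2, 4.2, 4.0, 4.0, 4.2, 4.1, 4.0, 4.0, 3.9, 3.9, 3.7])
w4 (array([ 0.06, -3.5 ,  1.5 ,  4.95]), [5.3, 5.3, 5.2, 5.0, 4.9, 5.0, 5.0, 4.9, 4.9, 4.8, 4.6, 4.6])
```

Run:
```python
from gap import *
s,c,t=pickle.load(open("w3.pkl","rb"));K=t["camera_matrix"];M=t["camera_from_world"]
for z in(.139,.130,.15,.234,.225):
    q=K@(M[:3]@[.5863,.02,z,1]);print(z,q[:2]/q[2])
# plates' scale in wrist views along end face, wide profile
for n in("w3","w4"):
    s,c=pickle.load(open(n+".pkl","rb"))[:2];T=tcpT(s);Mi=np.linalg.inv(T@c["mount"]);K=c["camera_matrix"]
    for z in(.05,.08):
        xs=np.arange(-32,30,1.);P=np.array([o+u*x*1e-3+v*-.03+[0,0,z] for x in xs]);q=(Mi[:3,:3]@P.T).T+Mi[:3,3];q=(K@q.T).T;q=(q[:,:2]/q[:,2:]).astype(np.float32)
        m=cv2.remap(c["frame"],q[:,0][None],q[:,1][None],cv2.INTER_LINEAR)[0]
        print(n,z,' '.join(f"{int(x)}:{a[0]},{a[2]}" for x,a in zip(xs,m) if x<-15 or x>12))
```

```text
0.139 [311.88928818 244.98860817]
0.13 [311.90012681 247.8775581 ]
0.15 [311.87591417 241.42387437]
0.234 [311.76894789 212.91286875]
0.225 [311.78083522 216.08134111]
w3 0.05 -32:117,97 -31:116,96 -30:113,94 -29:115,95 -28:114,95 -27:112,91 -26:115,96 -25:114,98 -24:106,103 -23:85,111 -22:78,116 -21:79,117 -20:81,118 -19:79,117 -18:79,116 -17:79,116 -16:82,117 13:152,123 14:152,123 15:153,122 16:151,121 17:152,121 18:153,122 19:152,122 20:157,127 21:165,137 22:155,126 23:129,100 24:122,93 25:121,92 26:124,94 27:122,91 28:123,93 29:124,93
w3 0.08 -32:116,95 -31:114,96 -30:115,97 -29:116,98 -28:116,96 -27:114,95 -26:113,95 -25:114,96 -24:104,105 -23:87,113 -22:78,117 -21:78,117 -20:79,119 -19:79,118 -18:82,118 -17:80,117 -16:79,117 13:153,122 14:152,122 15:151,121 16:151,121 17:152,123 18:152,122 19:151,121 20:152,121 21:140,111 22:128,100 23:125,94 24:137,85 25:156,77 26:159,75 27:146,83 28:129,93 29:132,90
w4 0.05 -32:109,91 -31:110,94 -30:109,93 -29:111,93 -28:109,92 -27:111,94 -26:112,95 -25:110,94 -24:101,101 -23:74,114 -22:68,116 -21:68,118 -20:71,118 -19:70,118 -18:68,117 -17:71,118 -16:72,118 13:150,124 14:151,125 15:152,124 16:150,122 17:150,122 18:151,123 19:151,123 20:151,123 21:151,124 22:136,110 23:120,95 24:120,96 25:121,95 26:119,94 27:120,95 28:122,97 29:121,94
w4 0.08 -32:108,92 -31:109,95 -30:110,93 -29:110,94 -28:110,94 -27:110,95 -26:109,95 -25:108,95 -24:96,103 -23:71,117 -22:68,120 -21:70,120 -20:67,119 -19:71,119 -18:72,120 -17:70,121 -16:67,117 13:150,121 14:152,122 15:153,123 16:151,123 17:152,124 18:151,123 19:152,121 20:152,123 21:151,120 22:134,104 23:143,75 24:170,61 25:179,63 26:171,71 27:129,91 28:135,82 29:164,62
```

The apparent gap narrows with height because the inner faces show in perspective. After scaling by (h−z)/(h−0.015), the rest gap is 4.58 mm and the gap is now 5.84 mm, so push-back is ≈1.3 mm. That agrees with the depth (5.96 mm thickness at d = 53.7). About 9 mm more is needed.

Emit:
carry_out --commands '[0.001, 0.0004, -0.05, 0, 1, 0.001, 0.0004, -0.05, 0, 1, 0, 0, 0, 0, 1]'

```text
time_s: 21.65
tcp_pos: [0.5873, 0.0201, 0.1719]
eef_rot: [-180.0, -0.0, -69.2]
contact_force: [0.7, -0.5, 3.0]
gripper_width: 0.0159
```

```bash
python3 f.py
cat > g3.py <<'E'
from g2 import *
def meas2(s,c):
    h=(tcpT(s)@c["mount"])[2,3];R=[]
    for z,xs,m in gap(s,c):
        if z<.034 or z>.082: continue
        b=m[:,2]-m[:,0];r=m[:,0];gm=(xs>-2.2)&(xs<-.6)
        f=lambda y,a,bnd:y
        t1=(b[(xs<-6)&(xs>-9)].mean()+b[gm].mean())/2;i=np.where((xs<-1)&(b>t1))[0].max();xb=xs[i]+.1*(b[i]-t1)/(b[i]-b[i+1])
        t2=(r[gm].mean()+r[(xs>4)&(xs<8)].mean())/2;i=np.where((xs>-1)&(xs<4.5)&(r<t2))[0].max();xr=xs[i]+.1*(t2-r[i])/(r[i+1]-r[i])
        R.append((xr-xb)*(h-.015)/(h-z))
    return np.median(R).round(2),np.round(R,2).tolist()
if __name__=="__main__":
    for n in("w3","w4"): print(n,meas2(*pickle.load(open(n+".pkl","rb"))[:2]))
    if len(sys.argv)>1:
        from plant import telemetry,cams
        s=telemetry.get_state();c=cams.capture("wrist");pickle.dump((s,c),open(sys.argv[1]+".pkl","wb"));print(meas2(s,c))
E
python3 g3.py w5
```

```text
t 21.9 p [0.58727 0.0201  0.17187] s_mm 1.05 d 58.1 F [ 1.79 -0.48  2.12] std [1.  0.4 0.5] Fx_jig 1.5 M [-0.024 -0.731 -0.016]
w3 (np.float64(4.62), [4.5, 4.46, 4.51, 4.41, 4.54, 4.78, 4.73, 4.74, 4.7, 4.73])
w4 (np.float64(5.81), [5.71, 5.81, 5.78, 5.65, 5.7, 5.81, 6.01, 6.12, 6.08, 6.05])
(np.float64(6.24), [5.94, 6.13, 6.23, 6.23, 6.24, 6.27, 6.2, 6.32, 6.33, 6.32])
```

Emit:
carry_out --commands '[0.004, 0.0015, -0.04, 0, 1, 0.003, 0.0011, -0.04, 0, 1, 0.002, 0.0008, -0.03, 0, 1]'

```text
time_s: 22.3
tcp_pos: [0.5875, 0.0201, 0.168]
eef_rot: [-180.0, -0.0, -69.1]
contact_force: [-0.1, -0.4, 6.9]
gripper_width: 0.0155
```

```bash
python3 f.py;python3 g3.py w6
```

```text
t 22.55 p [0.58746 0.02011 0.16791] s_mm 1.23 d 62.1 F [ 1.11 -0.04  5.26] std [0.72 0.53 0.86] Fx_jig 1.02 M [ 0.064 -0.341 -0.002]
w3 (np.float64(4.62), [4.5, 4.46, 4.51, 4.41, 4.54, 4.78, 4.73, 4.74, 4.7, 4.73])
w4 (np.float64(5.81), [5.71, 5.81, 5.78, 5.65, 5.7, 5.81, 6.01, 6.12, 6.08, 6.05])
(np.float64(6.48), [6.41, 6.35, 6.5, 6.43, 6.48, 6.48, 6.44, 6.5, 6.56, 6.6])
```

Run:
```python
from plant import cams
import cv2
c=cams.capture("scene");cv2.imwrite("pics/end.png",c["frame"][:,:,::-1])
```

```text
(no output)
```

View pics/end.png

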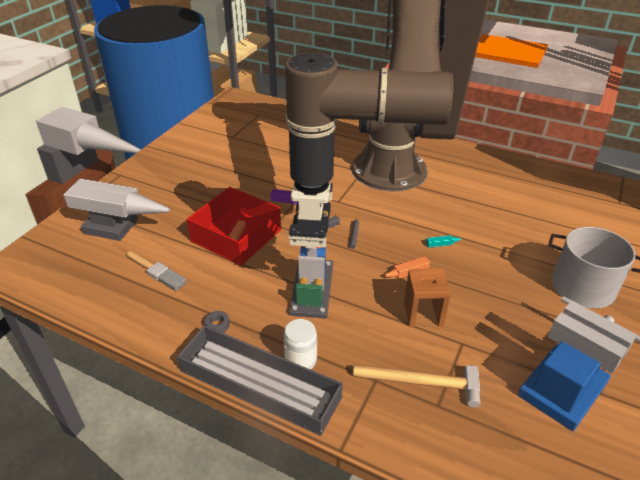

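The blade is in the jig (310,255), the forging is in the crate (245,225), the stand is empty (427,290), and the other things look unmoved.

```bash
python3 -c "
from plant import r
print(r.close_job())"
```

```text
the job is handed in; nothing more can be done
None
```

The forging is in the red crate. The feeler blade is down in the jig's gap, still gripped, with the sprung plate pushed back about 2 mm. I handed the job in at about 23 s.

- **Push-back:** the wrist camera put the gap at 6.48 mm, against about 4.6 mm at rest, so about 1.9 mm. Tip depth, 62 mm below the start of the parallel gap, implies about 2.0 mm.
- **Contact on both plates:** the net sideways force was only about 1 N, so the two plates push almost equally.
- **Drag (disagrees a little):** it read about 6.6 N with the blade at rest and about 8.3 N in one noisy reading while sliding, after allowing 1.4 N for the gauge's weight. The task gives about 6 N, so by drag alone I may be slightly deep. I trusted the gap and depth figures, which agreed to about 0.1 mm.
- **Other things:** the last scene picture shows the bystanders where they were, though the arm partly hides the good bar and the purple piece.

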